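# Hold a plaster model against the sprung fence of a clamping jig

### The job

Be the third hand for a colleague who will clamp a plaster tooth model: pick the model up, set it flat on the bed of the aluminium jig with its straight back facing the steel fence and its middle over the scribed line, and press its back squarely against the sprung fence until the black pointer stands in the green band, without overshooting into the red. Push the fence only with the model, do not lean the fingers on the jig, and leave the jar, the bottle and the dish where they stand. Finish while still holding the model there with the gripper, keeping the push steady, and do not let go.

Things in the scene. Friction and masses are not known exactly. Their poses are not given: they have to be found in the camera images.
- model: Loose cream plaster tooth model, 55 mm front to back (x), 68 wide (y), 28 high with teeth, about 0.12 kg. Origin: centre of underside, z up. Solid base 14 mm high. Straight back at x = -27 mm (flat for y = -27 to +27), rounded front at +27. Grip its flanks: 61 mm apart at the back, 68 at x = 0, then tapering. It starts on the table, turned up to 90 degrees from how it goes in the jig.
- model_back (a point): Middle of the model's straight back, 27 mm behind the model's origin (its -x) and 2 mm above its underside.
- jig: Fixed clamping jig, origin: centre of the underside of its bed, z up. Aluminium bed 180 (x) by 150 mm (y), top 10 mm above the table, black line along x at y = 0. Steel fence face looks to -x, at x = +10 mm unpushed; push the model along +x. Behind it, x = 45 to 85 mm, a blue spring housing 90 mm wide, top 46 mm above the table. Four 3 mm high screw heads at x = +-80, y = +-65 mm.
- fence_face (a point): Middle of the fence's face, 2 mm above the bed; it moves with the fence. Its x is the jig's x, the direction of the push. The face is 70 mm wide and 34 mm high above the bed; the pointer on it reaches 40 mm above the bed.
- fence (a joint): How far the sprung fence is pushed back along the jig's +x, in m: 0 free, 0.022 end stop. Spring 0.8 N per mm, no preload. The black pointer moves with it over a strip on the housing: white up to 0.007, green 0.007 to 0.015 (5.6 to 12 N), red beyond.
- jar: Bystander: white-lidded powder jar, 50 mm across, 56 mm high; origin at the centre of its underside.
- bottle: Bystander: bottle with a blue cap, 40 mm across, 85 mm high; origin at the centre of its underside.
- dish: Bystander: small pale glass dish, 40 mm across, 27 mm high; origin at the centre of its underside.
There are look-alikes about, which are no part of the job. Leave any blue or yellow look-alike of the model alone.

How it is judged:
At the end, for the whole second after the job is handed in: For the last second: fence pushed back 6.5 to 15.5 mm by the model; model flat on the bed (3 mm, 0.08 rad), back on the fence (5 mm), square (0.1 rad), middle within 8 mm of the line, at rest; fingers press it with over 3 N, hand leans on the jig with under 8 N (value of joint fence between 0.0065 and 0.0155 m and x of model_back in the frame of fence_face between -0.005 and 0.004 m and y of model_back in the frame of fence_face between -0.008 and 0.008 m and angle between the x axis of model and the x axis of jig, either way round below 0.1 rad and angle between model's own z axis and vertical below 0.08 rad and z of model in the frame of jig between 0.007 and 0.0135 m and contact force between model and jig above 4 N and contact force between the fingers and model above 3 N and contact force between each of the arm, the fingers and jig below 8 N and linear speed of model below 0.01 m/s); the arm keeps its last pose, push and grip.
It fails at once if the fence is overshot into the red (pushed back more than 17 mm) (value of joint fence above 0.017 m).
It fails at once if the fence is pushed with the hand instead of the model (value of joint fence above 0.004 m and contact force between model and jig below 0.2 N).
It fails at once if a bystander (jar, bottle or dish) is moved more than 25 mm (distance of any of jar, bottle, dish from where it was at the start of the episode above 0.025 m).
It also fails if it takes over 38 s, if anything falls off the work surface, if the arm or the gripper's body presses on something with over 40 N, if the wrist force passes 120 N, or if a joint passes its speed limit or range.

### The arm

A 6-joint arm with a two-finger parallel gripper is mounted at the origin on a cart in front of the work surface, level with it; the furniture and walls round the work are solid. World frame = base frame: x ahead of the robot, y to its left, z up, the work surface at z = 0. Lengths are in m, angles in rad, forces in N, time in s.
With the tool pointing down it reaches from about 0.275 to 0.725 m from the base axis. Payload 15.9 kg.
Tool frame: the origin (TCP) lies midway between the tips of the shut fingers; the grasp point (between the pads) lies 19 mm behind it (manip.grasp_offset is the distance from the TCP to the grasp point, in m); z points along the fingers, y is the line along which they close (so a half turn about z gives the same grasp; the last joint's range is limited). The gripper opens to 85 mm and grips with 20 to 120 N. Pads are 22 mm wide; open, the fingers measure 114 mm over their backs; the gripper's body (76 mm by 85 mm) begins 54 mm behind the grasp point. The pads swing forward as they close: fully open they stand 13 mm farther back than shut.
Start: joints at [1.144, 0.213, -0.034, 1.323, 0, 1.571], TCP at [0.207, 0.455, 0.231] pointing down, gripper open.
Joint ranges: [-2.98, 2.98], [-0.74, 1.72], [-1.14, 1.35], [-2.1, 2.04], [-1.57, 1.44], [-3.14, 3.14]. Speed limits (rad/s): [1.89, 1.89, 2.39, 2.57, 3.14, 3.14].

### API

Orientations are given as a rotation vector (axis times angle).
In Python, from plant import manip gives the robot as it stands. The module is installed in compiled form; this text tells all that it offers.
- The arm moves only by the shell command python3 -m creep 'ROWS' [FORCE]. ROWS is a JSON object of lists of equal length, an entry for each row: "offset": the shift along the tool's x, y, z in units of 100 cm (1.0 is 100 cm), a list of three; "rotation": the turn, a rotation vector about the tool's x, y, z in units of 60 degrees (1.0 is 60 degrees), a list of three; "grip": the opening, from 0 (shut) to 1 (fully open). A call has 1 to 5 rows; each row shifts and turns the commanded pose from where the row before left it, along the tool's axes as they then stand; what a row does not reach is not made up. A row lasts 1/8 s, in which the tool goes at most 62.5 mm and 10.7 degrees, less where a joint would pass 70% of its speed; a pose out of reach is approached as far as the arm can. A call with a number of a shift or a turn outside -1 to 1 is refused whole. A call with a gripper value outside its range is refused whole. The fingers move at their own pace and stop on an object; FORCE is the grip in N (left out, the last holds). Time passes only in rows, so rows that do not move let the fingers close. It gives the time, the measured TCP pose, the force, the opening and the grip force at its end, in the units of the state.
- manip.get_obs(): the state, without advancing time (a new reading comes with each control period).
- manip.snapshot(name): name is "side" or "top" or "wrist"; returns a dict with "image" (384x512x3 uint8, red, green, blue), "camera_matrix" (3x3 intrinsics, pixels), "pose" (4x4, takes a point from camera to world coordinates). Camera axes: x right, y up, looking along -z (the intrinsics and any distortion apply to the point x, -y, -z); pixel columns grow to the right and rows downward; lengths in m; the calibration is good to about 2 mm. A picture is of the moment at which its call begins. There is no depth.
- manip.finish_job(): hands the job in; it is judged then, once.
The state is a dict: "clock": time; "joint_positions": joint angles; "qvel": joint speeds; "effort": joint torques, N m; "tool_pos": TCP position; "ee_rot": TCP orientation; "wrist_force": force on the tool from outside, world axes, zero at the start; "ft_torque": the same for the moment, N m; "grip_width": finger opening in m; "gripper_force": force on a finger pad.
Only numpy, scipy, OpenCV 4.12 (cv2) and the standard library are available. Lean on these libraries where they do the work, as an engineer would, in place of code of your own. Each camera call takes 0.05 s, during which the arm holds its last target. There are 200 camera calls.

## Working session

There is one attempt and no reset: what is moved stays moved. The work goes in short steps, Python scripts to look and compute and a shell command to move; the robot and the scene stay as the last step left them, time stands still between calls to the robot, and variables do not carry over. Pictures are saved under pics/ and viewed, at most 10 in all, crops included, and the job is handed in when it is done.

```bash
mkdir -p pics; python3 - <<'E'
from plant import manip
import cv2,numpy as np
o=manip.get_obs();print(o['clock'],o['tool_pos'],o['ee_rot'],o['grip_width'],manip.grasp_offset)
for n in ['top','side']:
    s=manip.snapshot(n);cv2.imwrite(f'pics/{n}0.png',s['image'][:,:,::-1]);np.savez(f'{n}0.npz',**s);print(n,s['camera_matrix'].tolist(),s['pose'].round(4).tolist(),s.keys())
E
```

```text
0.0 [0.20684064 0.45486287 0.23082982] [-6.65247792e-01 -3.07010126e+00  1.62040665e-03] 0.0853384941012358 0.0187
top [[350.542270543531, 0.0, 253.14608218404697], [0.0, 350.542270543531, 195.99771250095176], [0.0, 0.0, 1.0]] [[0.028, 0.9872, -0.1569, 0.4191], [-0.9995, 0.0303, 0.0119, -0.1138], [0.0165, 0.1565, 0.9875, 0.8642], [0.0, 0.0, 0.0, 1.0]] dict_keys(['image', 'camera_matrix', 'pose'])
side [[496.9313586893439, 0.0, 254.6243023062162], [0.0, 496.9313586893439, 180.4878826023882], [0.0, 0.0, 1.0]] [[0.9776, 0.0867, -0.1919, 0.3206], [-0.2106, 0.4066, -0.889, -1.1089], [0.001, 0.9095, 0.4158, 0.5304], [0.0, 0.0, 0.0, 1.0]] dict_keys(['image', 'camera_matrix', 'pose'])
```

View pics/top0.png

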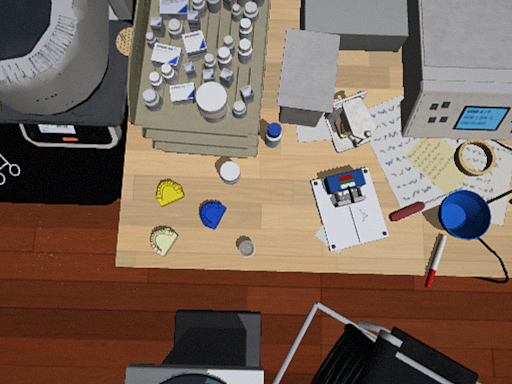

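View pics/side0.png

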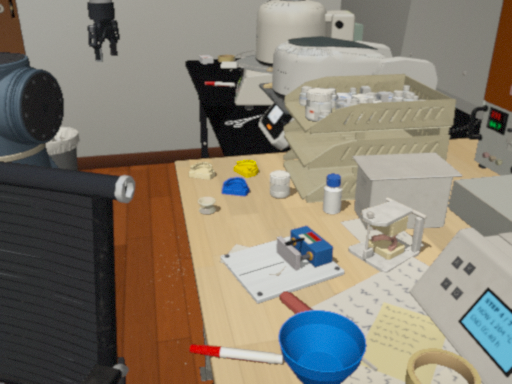

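Top view: three tooth models, yellow (170,192), blue (212,214) and cream (164,240). The cream one fits the description, since blue and yellow are look-alikes. The jig is at (348,210), jar (230,172), bottle (274,132), dish (246,246). I'll confirm with a crop and compute the geometry.

```bash
cat > h.py <<'E'
import numpy as np,cv2
def load(n): return dict(np.load(n+'.npz'))
def ray(s,uv):
    K,P=s['camera_matrix'],s['pose'];uv=np.atleast_2d(np.float64(uv))
    d=np.c_[(uv[:,0]-K[0,2])/K[0,0],-(uv[:,1]-K[1,2])/K[1,1],-np.ones(len(uv))]@P[:3,:3].T
    return P[:3,3],d
def onz(s,uv,z):
    c,d=ray(s,uv); return (c+d*((z-c[2])/d[:,2])[:,None])[:,:2]
def proj(s,p):
    q=(np.atleast_2d(p)-s['pose'][:3,3])@s['pose'][:3,:3];K=s['camera_matrix']
    return np.c_[K[0,2]-K[0,0]*q[:,0]/q[:,2],K[1,2]+K[1,1]*q[:,1]/q[:,2]]
E
python3 - <<'E'
from h import *
s=load('top0');im=s['image']
a=cv2.resize(im[215:265,140:200],None,fx=6,fy=6,interpolation=cv2.INTER_CUBIC)
b=cv2.resize(im[160:255,305:395],None,fx=4.8,fy=4.8,interpolation=cv2.INTER_CUBIC)
c=np.zeros((460,800,3),np.uint8);c[:300,:360]=a;c[:456,364:796]=b
cv2.imwrite('pics/crop1.png',c[:,:,::-1])
hsv=cv2.cvtColor(im,cv2.COLOR_RGB2HSV)
for y,x in [(240,164),(235,155),(245,170),(240,190),(215,345)]: print((x,y),hsv[y,x])
for n,p,z in [('jar',(230,172),.03),('bottle',(274,132),.06),('dish',(246,246),.02)]: print(n,onz(s,p,z))
E
```

```text
(164, 240) [ 33  38 213]
(155, 235) [ 27  53 215]
(170, 245) [ 25  68 188]
(190, 240) [ 18  88 198]
(345, 215) [113  10 219]
jar [[ 0.60894089 -0.06584239]]
bottle [[ 0.70343213 -0.16901413]]
dish [[ 0.43199645 -0.11027805]]
```

View pics/crop1.png

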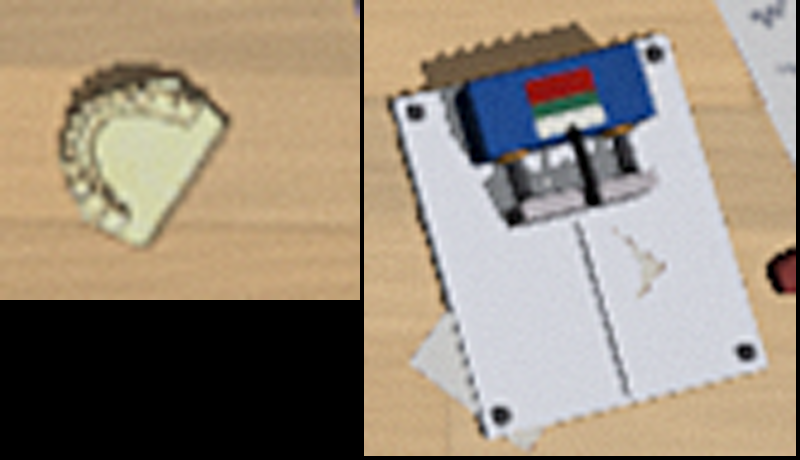

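The crop confirms it: the cream model's straight back edge runs from (177,235) to (164,256), facing lower right. The four jig screws, line, fence and pointer are clearly visible. Now the numbers.

```bash
python3 - <<'E'
from h import *
from scipy.spatial.transform import Rotation as R
s=load('top0');im=s['image']
sc=onz(s,[(315.6,183.3),(365.4,171.0),(333.5,246.5),(384.4,233.3)],.013)
print('screws',sc.round(4).tolist())
J=np.array([(80,65),(80,-65),(-80,65),(-80,-65)])/1000.
a=J;b=sc-sc.mean(0);H=a.T@b;th=np.arctan2(H[0,1]-H[1,0],H[0,0]+H[1,1])
Rz=lambda t:np.array([[np.cos(t),-np.sin(t)],[np.sin(t),np.cos(t)]])
print('jig',sc.mean(0),np.degrees(th),'res',(b-a@Rz(th).T).round(4).tolist())
lab=cv2.cvtColor(im,cv2.COLOR_RGB2HSV);m=((lab[...,0]>23)&(lab[...,0]<45)&(lab[...,1]>20)&(lab[...,1]<90)&(lab[...,2]>110)).astype(np.uint8)
m[:222]=0;m[262:]=0;m[:,:145]=0;m[:,185:]=0
cs=max(cv2.findContours(m,0,cv2.CHAIN_APPROX_NONE)[0],key=cv2.contourArea);print(cv2.boundingRect(cs),cv2.contourArea(cs))
bk=onz(s,[(177.5,235.3),(163.8,255.8)],.012)
d=bk[0]-bk[1];L=np.linalg.norm(d);d/=L
n=np.array([-d[1],d[0]]); mid=bk.mean(0);c=onz(s,cs.reshape(-1,2).mean(0),.015)[0]
if (c-mid)@n<0:n=-n
print('back len',L,'mid',mid,'xaxis deg',np.degrees(np.arctan2(n[1],n[0])),'origin',mid+.027*n)
from plant import manip
o=manip.get_obs();print(R.from_rotvec(o['ee_rot']).as_matrix().round(3).tolist())
E
```

```text
screws [[0.5909, -0.278], [0.6261, -0.4028], [0.4369, -0.3213], [0.4722, -0.4458]]
jig [ 0.53152558 -0.36197014] 15.714180473154496 res [[-0.0, -0.0002], [-0.0, 0.0001], [-0.0, -0.0002], [0.0001, 0.0004]]
(150, 228, 27, 28) 357.0
back len 0.05770577148329845 mid [0.42819506 0.07033738] xaxis deg 59.16835996817356 origin [0.44203302 0.09352166]
[[-0.91, 0.414, -0.0], [0.414, 0.91, -0.001], [-0.0, -0.001, -1.0]]
```

```bash

python3 -m creep '{"offset":[[-0.0455,-0.029,0],[-0.0455,-0.029,0],[-0.0455,-0.029,0],[-0.0455,-0.029,0]],"rotation":[[0,0,0],[0,0,0],[0,0,0],[0,0,0]],"grip":[1,1,1,1]}' 60
python3 -m creep '{"offset":[[-0.0455,-0.029,0],[-0.0455,-0.029,0],[-0.0455,-0.029,0],[-0.0455,-0.029,0],[0,0,0]],"rotation":[[0,0,0],[0,0,0],[0,0,0],[0,0,0],[0,0,0]],"grip":[1,1,1,1,1]}'
python3 -c "
from plant import manip
o=manip.get_obs();print(o['joint_positions'],o['ee_rot'])"
```

```text
clock: 0.6
tool_pos: [0.3251, 0.2726, 0.2312]
ee_rot: [-0.665, -3.07, 0.0]
wrist_force: [1.1, 0.6, 0.2]
grip_width: 0.0854
gripper_force: 0.0
clock: 1.23
tool_pos: [0.4434, 0.0905, 0.2308]
ee_rot: [-0.672, -3.068, 0.001]
wrist_force: [-0.2, 0.7, -0.4]
grip_width: 0.0854
gripper_force: 0.0
[ 2.01669894e-01  1.16155935e-01 -1.51718963e-01  1.30361515e+00
 -4.81922045e-04  6.33059722e-01] [-6.72289205e-01 -3.06836656e+00  1.13357254e-03]
```

```bash

python3 -m creep '{"offset":[[0,0,0],[0,0,0],[0,0,0],[0,0,0],[0,0,0]],"rotation":[[0,0,0.16],[0,0,0.16],[0,0,0.16],[0,0,0.16],[0,0,0.16]],"grip":[1,1,1,1,1]}' 60 >/dev/null
python3 -m creep '{"offset":[[0,0,0],[0,0,0],[0,0,0],[0,0,0],[0,0,0]],"rotation":[[0,0,0.16],[0,0,0.16],[0,0,0.16],[0,0,0.16],[0,0,0.16]],"grip":[1,1,1,1,1]}' 
python3 -m creep '{"offset":[[0,0,0.04],[0,0,0]],"rotation":[[0,0,0],[0,0,0]],"grip":[1,1]}' 
python3 - <<'E'
from plant import manip
from h import *
s=manip.snapshot('wrist');np.savez('w1.npz',**s)
im=s['image'].copy()
for p in proj(s,[(.442,.0935,.0),(.4282,.0703,.012)]): cv2.drawMarker(im,tuple(int(v) for v in p),(255,0,0),0,8,1);print(p)
cv2.imwrite('pics/w1.png',im[:,:,::-1]);o=manip.get_obs();print(o['joint_positions'],s['pose'].round(3).tolist())
E
```

```text
clock: 2.48
tool_pos: [0.4418, 0.0939, 0.2311]
ee_rot: [-2.73, -1.553, 0.001]
wrist_force: [0.3, -0.1, 0.2]
grip_width: 0.0855
gripper_force: 0.0
clock: 2.72
tool_pos: [0.4403, 0.0935, 0.1895]
ee_rot: [-2.725, -1.561, 0.007]
wrist_force: [0.4, 0.9, 0.1]
grip_width: 0.0854
gripper_force: 0.0
[264.37211059 160.8513502 ]
[264.21193629 187.9924863 ]
[ 2.08889911e-01  1.26689011e-01 -2.40425049e-01  1.20591988e+00
  1.02994761e-04  2.31024856e+00] [[0.862, 0.478, 0.168, 0.483], [-0.506, 0.815, 0.281, 0.166], [-0.003, -0.327, 0.945, 0.331], [0.0, 0.0, 0.0, 1.0]]
```

View pics/w1.png

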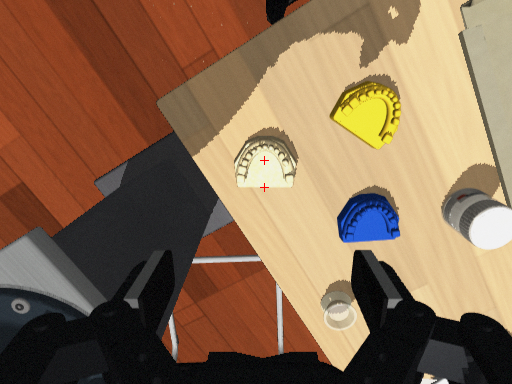

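Wrist view: the cream model is at (265,163), with its back edge along row ~188 from columns 236 to 294, agreeing with the top-view estimate (red marks). I'll refine with a mask.

```bash
python3 - <<'E'
from h import *
s=load('w1');h=cv2.cvtColor(s['image'],cv2.COLOR_RGB2HSV)
m=((h[...,0]>22)&(h[...,0]<45)&(h[...,1]<75)&(h[...,2]>150)).astype(np.uint8);m[:130]=0;m[200:]=0;m[:,:225]=0;m[:,310:]=0
c=max(cv2.findContours(m,0,cv2.CHAIN_APPROX_NONE)[0],key=cv2.contourArea);print(cv2.boundingRect(c),cv2.contourArea(c))
cols=np.arange(242,288);rows=[np.where(m[:,k])[0].max()+.5 for k in cols];print(rows[::6])
k=np.polyfit(cols,rows,1);x,y,w,hh=cv2.boundingRect(c)
# back top edge (base top, z=.014) vs side face: project
for z in (0.0,.014):
  e=onz(s,[(x,np.polyval(k,x)),(x+w,np.polyval(k,x+w))],z);d=e[1]-e[0];n=np.array([-d[1],d[0]])/np.linalg.norm(d)
  print(z,'w',np.linalg.norm(d),'mid',e.mean(0),'yaw',np.degrees(np.arctan2(n[1],n[0])),'orig',e.mean(0)+.0275*n)
bl=[np.where(m[r])[0][[0,-1]] for r in range(y+hh-3,y+hh-12,-2)];print(bl)
E
```

```text
(237, 145, 56, 43) 1488.0
[np.float64(186.5), np.float64(186.5), np.float64(186.5), np.float64(186.5), np.float64(186.5), np.float64(187.5), np.float64(187.5), np.float64(187.5)]
0.0 w 0.06250876126046388 mid [0.42748686 0.06725412] yaw 57.93584647423271 orig [0.44208575 0.09055911]
0.014 w 0.059861153628883876 mid [0.42984445 0.07141805] yaw 57.93584647423273 orig [0.44444334 0.09472304]
[array([238, 292]), array([237, 292]), array([237, 292]), array([237, 292]), array([237, 292])]
```

```bash

python3 -m creep '{"offset":[[0.002,0.0025,0.043],[0,0,0.043],[0,0,0.04],[0,0,0.03],[0,0,0]],"rotation":[[0,0,0.015],[0,0,0],[0,0,0],[0,0,0],[0,0,0]],"grip":[1,1,1,1,1]}' 60
python3 -c "
from plant import manip
import cv2
s=manip.snapshot('wrist');cv2.imwrite('pics/w2.png',s['image'][:,:,::-1])"
```

```text
clock: 3.4
tool_pos: [0.4448, 0.0939, 0.0351]
ee_rot: [-2.738, -1.539, 0.003]
wrist_force: [0.3, -0.2, -0.1]
grip_width: 0.0857
gripper_force: 0.0
```

View pics/w2.png

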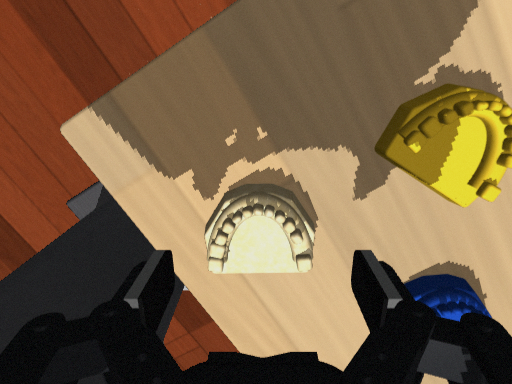

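The cream model (cols 207–314) sits centred between the fingers (inner edges 173 and 352), and the blue one is clear. Descend and close.

```bash

python3 -m creep '{"offset":[[0,0,0.02],[0,0,0.016],[0,0,0],[0,0,0]],"rotation":[[0,0,0],[0,0,0],[0,0,0],[0,0,0]],"grip":[1,1,1,0.9]}' 60
python3 -m creep '{"offset":[[0,0,0],[0,0,0],[0,0,0],[0,0,0],[0,0,0]],"rotation":[[0,0,0],[0,0,0],[0,0,0],[0,0,0],[0,0,0]],"grip":[0.6,0.6,0.6,0.6,0.6]}' 60
```

```text
clock: 3.95
tool_pos: [0.4466, 0.094, 0.0009]
ee_rot: [2.738, 1.538, 0.003]
wrist_force: [-0.7, -0.3, -0.6]
grip_width: 0.0772
gripper_force: 0.0
clock: 4.58
tool_pos: [0.4464, 0.094, 0.0013]
ee_rot: [2.739, 1.538, 0.004]
wrist_force: [-10.1, -0.2, 32.3]
grip_width: 0.0619
gripper_force: 58.8
```

```bash

python3 -c "
from plant import manip
import cv2
s=manip.snapshot('wrist');a=s['image'][190:384,150:380]
cv2.imwrite('pics/w3.png',cv2.resize(a,None,fx=3,fy=3)[:,:,::-1])"
```

```text
(no output)
```

View pics/w3.png

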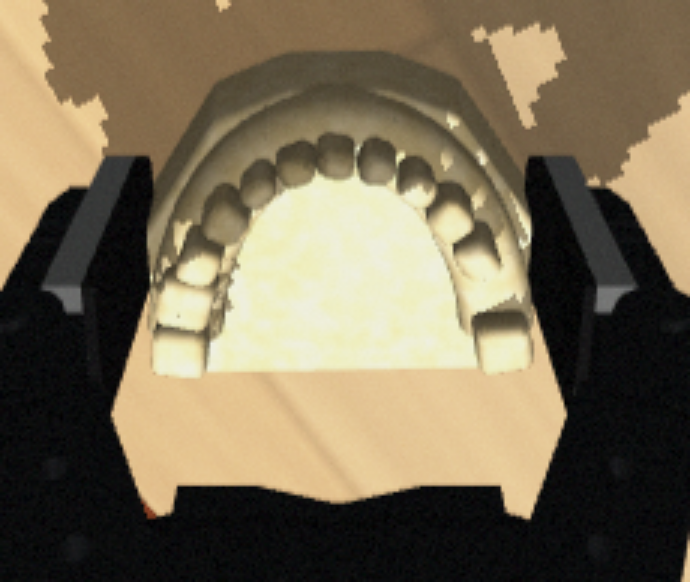

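The model is symmetric between the pads, which hold both flanks around its mid-length. Lift and check from the side.

```bash

python3 -m creep '{"offset":[[0,0,-0.01],[0,0,-0.03],[0,0,-0.04],[0,0,-0.03],[0,0,0]],"rotation":[[0,0,0],[0,0,0],[0,0,0],[0,0,0],[0,0,0]],"grip":[0.6,0.6,0.6,0.6,0.6]}' 60
python3 -c "
from plant import manip
from h import *
s=manip.snapshot('wrist');np.savez('w4.npz',**s);a=s['image'][190:384,150:380]
o=manip.get_obs();t=manip.snapshot('side');u,v=proj(t,o['tool_pos'])[0].astype(int);print(u,v)
b=t['image'][max(v-45,0):v+45,u-35:u+20]
c=np.zeros((450,800,3),np.uint8);c[:388,:460]=cv2.resize(a,(460,388));b=cv2.resize(b,None,fx=5,fy=5,interpolation=2);c[:b.shape[0],470:470+b.shape[1]]=b
cv2.imwrite('pics/w4.png',c[:,:,::-1])"
```

```text
clock: 5.25
tool_pos: [0.447, 0.094, 0.1118]
ee_rot: [2.738, 1.538, 0.006]
wrist_force: [0.1, 1.3, -1.4]
grip_width: 0.061
gripper_force: 64.8
203 134
```

View pics/w4.png

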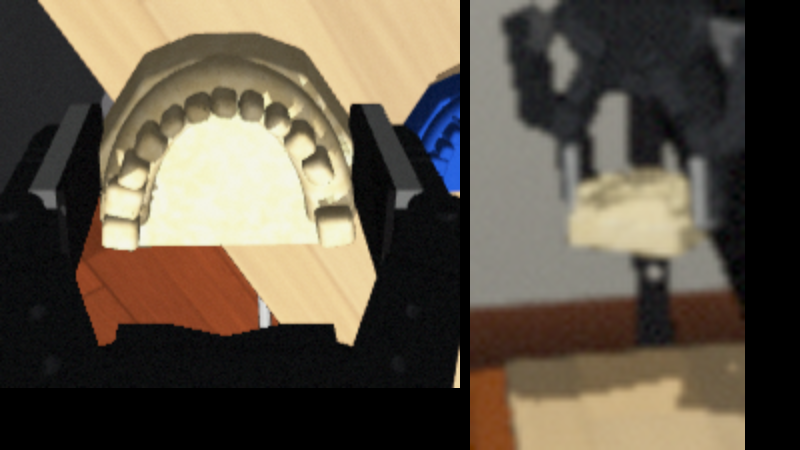

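The model came up with the hand, apparently level, its back edge at row ~313 of the full image as before lifting. Next: the model's offset in the hand and the move to the jig.

```bash
cat > m.py <<'E'
from h import *
from scipy.spatial.transform import Rotation as R
def held(s,o,zoff=.0127):
    h=cv2.cvtColor(s['image'],cv2.COLOR_RGB2HSV)
    m=((h[...,0]>22)&(h[...,0]<45)&(h[...,1]<75)&(h[...,2]>150)).astype(np.uint8);m[:270]=0;m[335:]=0;m[:,:190]=0;m[:,338:]=0
    cols=np.arange(222,302);rows=np.array([np.where(m[:,k])[0].max()+.5 for k in cols])
    k=np.polyfit(cols,rows,1);r=np.abs(np.polyval(k,cols)-rows)<1.5;k=np.polyfit(cols[r],rows[r],1)
    r0=int(np.polyval(k,260));xs=np.array([np.where(m[r])[0][[0,-1]] for r in range(r0-8,r0-1)]);x0,x1=np.median(xs,0)
    e=onz(s,[(x0,np.polyval(k,x0)),(x1,np.polyval(k,x1))],o['tool_pos'][2]+zoff)
    d=e[1]-e[0];n=np.array([-d[1],d[0]])/np.linalg.norm(d);T=R.from_rotvec(o['ee_rot']).as_matrix()
    mid=e.mean(0)
    print('cols',x0,x1,'slope',k[0],'width',np.linalg.norm(d),'back mid',mid,'yaw x',np.degrees(np.arctan2(n[1],n[0])),'tool x yaw',np.degrees(np.arctan2(T[1,0],T[0,0])))
    print('in tool xy',T[:2,:2].T@(mid-o['tool_pos'][:2]),'tool axes',T.round(3).tolist())
E
python3 - <<'E'
from m import *
from plant import manip
o=manip.get_obs();s=load('w4');held(s,o);print(o['joint_positions'].round(3) if hasattr(o['joint_positions'],'round') else o['joint_positions'])
t=np.radians(15.7);c=np.array([.5315,-.362])
for x in(-.12,-.06,-.017,-.0065): print(x,c+x*np.array([np.cos(t),np.sin(t)]))
E
```

```text
cols 202.0 325.0 slope -0.010794655414909413 width 0.06296309947696474 back mid [0.43245734 0.06936373] yaw x 59.207187255499555 tool x yaw 58.64390669225588
in tool xy [-0.02753589  0.00158742] tool axes [[0.52, 0.854, 0.0], [0.854, -0.52, 0.0], [0.0, 0.0, -1.0]]
[ 0.207  0.183 -0.388  0.999 -0.     2.325]
-0.12 [ 0.41597699 -0.39447205]
-0.06 [ 0.4737385  -0.37823603]
-0.017 [ 0.51513424 -0.36660021]
-0.0065 [ 0.5252425 -0.3637589]
```

```bash

python3 -m creep '{"offset":[[-0.0417,0.0313,0],[-0.0417,0.0313,0],[-0.0417,0.0313,0],[-0.0417,0.0313,0],[-0.0417,0.0313,0]],"rotation":[[0,0,0],[0,0,0],[0,0,0],[0,0,0],[0,0,0]],"grip":[0.6,0.6,0.6,0.6,0.6]}' 60
python3 -m creep '{"offset":[[-0.0417,0.0313,0],[-0.0417,0.0313,0],[-0.0417,0.0313,0],[-0.0417,0.0313,0]],"rotation":[[0,0,0],[0,0,0],[0,0,0],[0,0,0]],"grip":[0.6,0.6,0.6,0.6]}' 60
python3 -m creep '{"offset":[[0,0,0],[0,0,0],[0,0,0],[0,0,0],[0,0,0]],"rotation":[[0,0,-0.163],[0,0,-0.163],[0,0,-0.163],[0,0,-0.163],[0,0,-0.163]],"grip":[0.6,0.6,0.6,0.6,0.6]}' 60
python3 -m creep '{"offset":[[0,0,0],[0,0,0],[0,0,0],[0,0,0],[0,0,0]],"rotation":[[0,0,-0.163],[0,0,-0.163],[0,0,-0.163],[0,0,-0.163],[0,0,-0.163]],"grip":[0.6,0.6,0.6,0.6,0.6]}' 60
python3 -m creep '{"offset":[[0,0,0],[0,0,0],[0,0,0],[0,0,0],[0,0,0]],"rotation":[[0,0,-0.163],[0,0,-0.163],[0,0,-0.163],[0,0,-0.163],[0,0,0]],"grip":[0.6,0.6,0.6,0.6,0.6]}' 60
cat > st.py <<'E'
from m import *
from plant import manip
o=manip.get_obs();s=manip.snapshot('wrist');np.savez('wl.npz',**s)
held(s,o)
t=np.radians(15.7);p=np.array(o['tool_pos'][:2])-[.5315,-.362]
print('TCP in jig',Rz@p if 0 else np.array([[np.cos(t),np.sin(t)],[-np.sin(t),np.cos(t)]])@p,o['tool_pos'],o['clock'],o['wrist_force'],o['gripper_force'],o['grip_width'])
cv2.imwrite('pics/wl.png',s['image'][:,:,::-1])
E
python3 st.py
```

```text
clock: 5.98
tool_pos: [0.4698, -0.1673, 0.1082]
ee_rot: [-2.738, -1.538, 0.002]
wrist_force: [1.1, 0.2, -1.3]
grip_width: 0.0612
gripper_force: 64.8
clock: 6.48
tool_pos: [0.4901, -0.3747, 0.1079]
ee_rot: [-2.738, -1.537, 0.001]
wrist_force: [1.5, -0.1, -1.3]
grip_width: 0.0612
gripper_force: 64.8
clock: 7.1
tool_pos: [0.4901, -0.3729, 0.1078]
ee_rot: [-1.848, -2.538, -0.0]
wrist_force: [-0.1, 0.4, -1.5]
grip_width: 0.0611
gripper_force: 64.9
clock: 7.72
tool_pos: [0.4901, -0.3729, 0.1078]
ee_rot: [-0.632, -3.075, -0.002]
wrist_force: [0.0, 0.2, -1.6]
grip_width: 0.0606
gripper_force: 64.9
clock: 8.35
tool_pos: [0.4902, -0.373, 0.1081]
ee_rot: [0.424, -3.111, -0.002]
wrist_force: [-0.1, 0.2, -1.9]
grip_width: 0.0605
gripper_force: 64.9Traceback (most recent call last):
  File "st.py", line 4, in <module>
    held(s,o)
    ~~~~^^^^^
  File "m.py", line 6, in held
    cols=np.arange(222,302);rows=np.array([np.where(m[:,k])[0].max()+.5 for k in cols])
                                           ~~~~~~~~~~~~~~~~~~~~~~~^^
    return umr_maximum(a, axis, None, out, keepdims, initial, where)
ValueError: zero-size array to reduction operation maximum which has no identity
```

```bash
python3 - <<'E'
from m import *
s=load('wl');cv2.imwrite('pics/w5.png',s['image'][:,:,::-1])
h=cv2.cvtColor(s['image'],cv2.COLOR_RGB2HSV);print(h[250:325:6,262].tolist())
E
```

```text
[[25, 84, 161], [29, 67, 161], [29, 63, 162], [31, 50, 164], [31, 58, 164], [29, 64, 163], [28, 58, 162], [27, 71, 161], [29, 60, 162], [26, 80, 163], [19, 100, 94], [20, 48, 16], [33, 33, 77]]
```

View pics/w5.png

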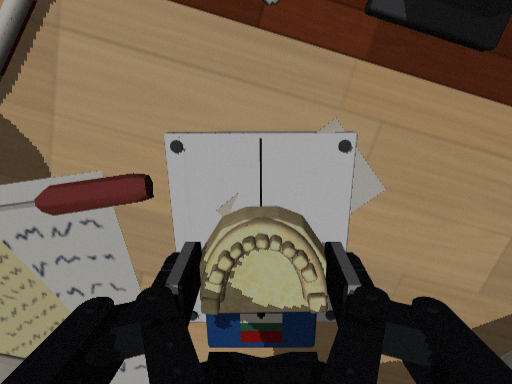

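The model sits in the hand as before (back row ~311, cols 202–327) and its middle is over the scribed line (col 261), square to the jig. Descend to just above the bed.

```bash

python3 -m creep '{"offset":[[0,-0.001,0.03],[0,0,0.03],[0,0,0.02],[0,0,0.01],[0,0,0]],"rotation":[[0,0,0],[0,0,0],[0,0,0],[0,0,0],[0,0,0]],"grip":[0.6,0.6,0.6,0.6,0.6]}' 60
python3 -m creep '{"offset":[[0,0,0.003],[0,0,0],[0,0,0]],"rotation":[[0,0,0],[0,0,0],[0,0,0]],"grip":[0.6,0.6,0.6]}' 60
```

```text
clock: 9.02
tool_pos: [0.4907, -0.3741, 0.0189]
ee_rot: [0.423, -3.112, -0.001]
wrist_force: [0.6, -0.1, -1.8]
grip_width: 0.0611
gripper_force: 64.9
clock: 9.4
tool_pos: [0.4912, -0.3745, 0.0167]
ee_rot: [-0.425, 3.112, -0.001]
wrist_force: [-0.7, 0.8, -2.2]
grip_width: 0.0613
gripper_force: 64.9
```

```bash

python3 -m creep '{"offset":[[0,0,0.002],[0,0,0],[0,0,0]],"rotation":[[0,0,0],[0,0,0],[0,0,0]],"grip":[0.6,0.6,0.6]}' 60
python3 -m creep '{"offset":[[0,0,0.002],[0,0,0],[0,0,0]],"rotation":[[0,0,0],[0,0,0],[0,0,0]],"grip":[0.6,0.6,0.6]}' 60
```

```text
clock: 9.78
tool_pos: [0.491, -0.3743, 0.0143]
ee_rot: [0.425, -3.113, -0.0]
wrist_force: [0.2, 0.8, -0.3]
grip_width: 0.0612
gripper_force: 64.9
clock: 10.15
tool_pos: [0.491, -0.3743, 0.0123]
ee_rot: [0.425, -3.113, -0.0]
wrist_force: [-0.7, 0.7, -1.3]
grip_width: 0.0612
gripper_force: 64.9
```

```bash

python3 -m creep '{"offset":[[0,0,0.001],[0,0,0],[0,0,0]],"rotation":[[0,0,0],[0,0,0],[0,0,0]],"grip":[0.6,0.6,0.6]}' 60
```

```text
clock: 10.52
tool_pos: [0.4911, -0.3744, 0.0117]
ee_rot: [-0.425, 3.112, -0.0]
wrist_force: [-1.7, 1.7, 3.9]
grip_width: 0.0612
gripper_force: 66.1
```

```bash

python3 -m creep '{"offset":[[-0.008,0,0],[-0.008,0,0],[-0.005,0,0],[0,0,0]],"rotation":[[0,0,0],[0,0,0],[0,0,0],[0,0,0]],"grip":[0.6,0.6,0.6,0.6]}' 60
python3 -m creep '{"offset":[[-0.004,0,0],[-0.004,0,0],[0,0,0],[0,0,0]],"rotation":[[0,0,0],[0,0,0],[0,0,0],[0,0,0]],"grip":[0.6,0.6,0.6,0.6]}' 60
```

```text
clock: 11.02
tool_pos: [0.5122, -0.3687, 0.0118]
ee_rot: [-0.426, 3.112, -0.001]
wrist_force: [0.0, -0.1, 3.9]
grip_width: 0.061
gripper_force: 66.0
clock: 11.52
tool_pos: [0.519, -0.3668, 0.0117]
ee_rot: [0.425, -3.113, 0.001]
wrist_force: [-4.5, -0.8, 7.0]
grip_width: 0.0609
gripper_force: 66.5
```

```bash

python3 -m creep '{"offset":[[-0.002,0,0],[-0.002,0,0],[0,0,0],[0,0,0]],"rotation":[[0,0,0],[0,0,0],[0,0,0],[0,0,0]],"grip":[0.6,0.6,0.6,0.6]}' 60
python3 -m creep '{"offset":[[-0.002,0,0],[0,0,0],[0,0,0],[0,0,0]],"rotation":[[0,0,0],[0,0,0],[0,0,0],[0,0,0]],"grip":[0.6,0.6,0.6,0.6]}' 60
python3 - <<'E'
from m import *
from plant import manip
t=manip.snapshot('top');s=manip.snapshot('side');w=manip.snapshot('wrist');np.savez('top9.npz',**t)
z=lambda im,f:cv2.resize(im,None,fx=f,fy=f,interpolation=cv2.INTER_CUBIC)
c=np.zeros((600,800,3),np.uint8)
a=z(t['image'][165:225,318:378],5);b=z(s['image'][215:290,240:350],4);d=z(w['image'][200:384,170:360],2.1)[:,:390]
c[:300,:300]=a;c[:300,310:750]=b;c[305:305+min(295,d.shape[0]),:d.shape[1]]=d[-295:]
cv2.imwrite('pics/end.png',c[:,:,::-1])
E
```

```text
clock: 12.02
tool_pos: [0.5221, -0.3659, 0.0117]
ee_rot: [0.424, -3.111, 0.001]
wrist_force: [-9.1, -2.4, 10.2]
grip_width: 0.0615
gripper_force: 67.1
clock: 12.52
tool_pos: [0.5238, -0.3654, 0.0117]
ee_rot: [0.424, -3.111, 0.001]
wrist_force: [-11.4, -2.5, 12.4]
grip_width: 0.0612
gripper_force: 67.3
```

View pics/end.png

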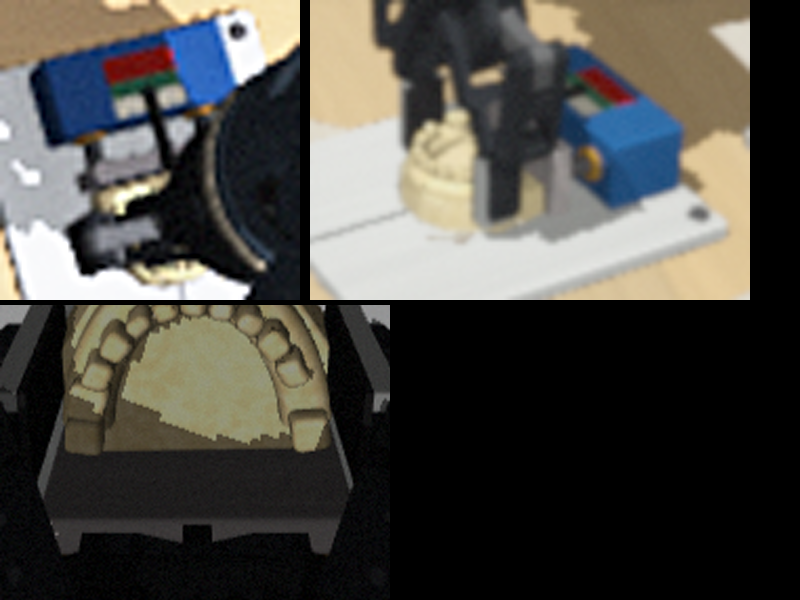

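The pointer tip, at (150,90) in the top inset, stands just inside the green. The model is flat and square with its back on the fence, and the fingertips are clear of the bed. Estimated travel is about 9 mm. I'll nudge 1.5 mm toward mid-green and check that it is steady.

```bash

python3 -m creep '{"offset":[[-0.0015,0,0],[0,0,0],[0,0,0],[0,0,0],[0,0,0]],"rotation":[[0,0,0],[0,0,0],[0,0,0],[0,0,0],[0,0,0]],"grip":[0.6,0.6,0.6,0.6,0.6]}' 60
python3 -m creep '{"offset":[[0,0,0],[0,0,0],[0,0,0],[0,0,0],[0,0,0]],"rotation":[[0,0,0],[0,0,0],[0,0,0],[0,0,0],[0,0,0]],"grip":[0.6,0.6,0.6,0.6,0.6]}' 60
python3 - <<'E'
from m import *
from plant import manip
import numpy as np
o=manip.get_obs();t=np.radians(15.7);p=np.array(o['tool_pos'][:2])-[.5315,-.362]
print(p@[np.cos(t),np.sin(t)],p@[-np.sin(t),np.cos(t)],np.abs(o['qvel']).max())
s=manip.snapshot('top')
h=cv2.cvtColor(s['image'],cv2.COLOR_RGB2HSV)[168:200,330:366]
def cen(m): y,x=np.where(m);return (x.mean()+330,y.mean()+168,y.min()+168,y.max()+168,m.sum())
print('green',cen((h[...,0]>50)&(h[...,0]<90)&(h[...,1]>100)&(h[...,2]>50)),'red',cen(((h[...,0]<6)|(h[...,0]>172))&(h[...,1]>150)&(h[...,2]>80)))
print(cv2.cvtColor(s['image'],cv2.COLOR_RGB2GRAY)[176:192,342:356])
E
```

```text
clock: 13.3
tool_pos: [0.525, -0.3651, 0.0117]
ee_rot: [0.424, -3.111, 0.001]
wrist_force: [-14.2, -3.9, 12.3]
grip_width: 0.0608
gripper_force: 67.5
clock: 13.92
tool_pos: [0.525, -0.3651, 0.0117]
ee_rot: [0.424, -3.111, 0.001]
wrist_force: [-12.6, -2.4, 11.6]
grip_width: 0.0609
gripper_force: 67.5
-0.0071128749620677275 -0.001209845841042691 0.0019478249025100523
green (np.float64(346.10526315789474), np.float64(181.3684210526316), np.int64(180), np.int64(183), np.int64(19)) red (np.float64(345.25), np.float64(177.46428571428572), np.int64(174), np.int64(180), np.int64(56))
[[ 51  43  45  42  46  43  45  45  45  65 111  99  98  94]
 [ 42  41  48  45  48  44  46  43  43  48  88 103 103 100]
 [ 48  41  43  43  45  43  46  41  48  40  52  87 101 103]
 [ 47  43  44  42  48  46  56  61  59  56  50  71 107 100]
 [ 42  46  48  61  61  60  57  62  59  60  53  67  93 103]
 [ 59  55  59  62  56  38  49  59  54  52  81  79  81  96]
 [ 62  51  55  57  35   6  38  73 108 137 147 156 123  79]
 [ 50  57  77  81  29   0  24 103 176 183 181 184 156  85]
 [105 138 149 151 114   0   8 113 195 179 180 184 175  99]
 [166 182 180 187 165  34   0  78 171 181 153 155 131  72]
 [186 176 176 184 169  62   0  36 101 131  81  71  39  31]
 [191 175 148 156 125  48   1  20  35  25  13  13  16  35]
 [145 117  79  68  39  15   2   5  25  58  72 117 121  77]
 [ 34  17  21   7  25  59  18   6  53 121 159 179 183 156]
 [ 22  57  73 111 147 147  80   0  32 132 193 183 189 197]
 [139 154 155 178 193 196 145   0   0 115 192 184 188 186]]
```

The pointer tip (row ~181.3) is at the middle of the green band (rows 180–183). By arm position the travel is about 10.4 mm, and the push is steady.

```bash
python3 -c "
from plant import manip
print(manip.finish_job())"
```

```text
the job is handed in; nothing more can be done
None
```

I handed the job in with the cream model still gripped flat on the bed, its back pressed squarely on the fence and the pointer in mid-green (about 10.4 mm of travel by my estimate); the hand-in gave no verdict, so I can't confirm it passed.

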